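Ready the slip dispenser for refilling

ROBOT

A 6-joint arm with a two-finger parallel gripper is mounted at the origin on a cart in front of the work surface, level with it; the furniture and walls round the work are solid. World frame = base frame: x ahead of the robot, y to its left, z up, the work surface at z = 0. Lengths are in m, angles in rad, forces in N, time in s.
With the tool pointing down it reaches from about 0.4 to 0.825 m from the base axis. Payload 7 kg.
Tool frame: the origin (TCP) lies on the centre line of the jaws, within the pads' length; the fingertips stand 22 mm ahead of it and the grasp point (between the pads) lies 3 mm ahead of it (arm.tcp_to_tips is the distance from the TCP to the fingertips, in m); z points along the fingers, y is the line along which they close (so a half turn about z gives the same grasp; the last joint's range is limited). The gripper opens to 88 mm and grips with 3 to 60 N. Pads are 19 mm wide; open, the fingers measure 130 mm over their backs; the gripper's body (78 mm by 193 mm) begins 47 mm behind the grasp point.
Start: joints at [-0.817, 0.359, 0.012, 0, -1.224, -0.288], TCP at [0.303, -0.603, 0.249] pointing down, gripper open.
Joint ranges: [-3.07, 3.07], [-1.43, 2.12], [-1.02, 1.25], [-3.03, 1.67], [-3.05, -0], [-3.03, 3.03]. Speed limits (rad/s): [2.39, 2.39, 3.01, 3.14, 3.14, 3.14].

INTERFACE

Orientations are given as [roll, pitch, yaw] about the fixed x, y, z axes, in that order (R = Rz(yaw) Ry(pitch) Rx(roll)).
In Python, from station import arm gives the robot as it stands.
- The arm moves only by the tool jog_arm, never from a script. Its argument "targets" is a list of rows, each an object of numbers: "dx", "dy", "dz": the shift along the tool's x, y, z in mm; "rx", "ry", "rz": the turn, a rotation vector about the tool's x, y, z in rad; "gripper": the closure, from 0 (fully open) to 1 (shut). In form: [{"dx": .., "dy": .., "dz": .., "rx": .., "ry": .., "rz": .., "gripper": ..}, ...]. A call has exactly 8 rows; each row is the pose to reach, as a shift and turn from the pose commanded when the call began, along the tool's axes at that moment; what a row does not reach only later rows make up. A row lasts 1/12 s, in which the tool goes at most 41.7 mm and 7.16 degrees, less where a joint would pass 70% of its speed; a pose out of reach is approached as far as the arm can. A call with a gripper value outside its range is refused whole. The fingers move at their own pace and stop on an object; "force" is the grip in N (left out, the last holds). Time passes only in rows, so rows that repeat a pose let the fingers close, or fill a call up. It gives the time, the measured TCP pose, the force, the opening and the grip force at its end, in the units of the state.
- arm.get_state(): the state, without advancing time (a new reading comes with each control period).
- arm.grab_frame(name): name is "scene" or "top"; returns a dict with "frame" (420x560x3 uint8, red, green, blue), "z_map" (420x560 float32, m along the optical axis (not along the pixel's ray), 0 where there is no reading), "fx", "fy", "cx", "cy" (pixels), "view" (4x4, takes a point from world to camera coordinates). Camera axes: x right, y down, z forward; pixel columns grow to the right and rows downward; lengths in m; the calibration is good to about 2 mm. A picture is of the moment at which its call begins.
- arm.job_done(): hands the job in; it is judged then, once.
The state is a dict: "t": time; "q": joint angles; "qd": joint speeds; "joint_efforts": joint torques, N m; "eef_pos": TCP position; "ee_rot": TCP orientation; "force": force on the tool from outside, world axes, zero at the start; "moment": the same for the moment, N m; "width": finger opening in m; "gripper_force": force on a finger pad.
Only numpy, scipy, OpenCV 4.12 (cv2) and the standard library are available. Lean on these libraries where they do the work, as an engineer would, in place of code of your own. Each camera call takes 0.05 s, during which the arm holds its last target. There are 200 camera calls.

TASK

The slip dispenser has run empty and is to be refilled: shut its tap fully, and take off its lid by pinching the two orange buttons together so that the catches let go, without wrenching at the lid. Set the lid down, not dropped, right way up in the middle of the white saucer, and leave the cup under the spout and the blue pot where they stand.

Things in the scene. Friction and masses are not known exactly. Their poses are not given: they have to be found in the camera images.
- slip_tank: Slip dispenser, fixed to the table: round white tank, 145 mm across, on a wire stand. Origin on the table under its axis, z up. Rim 166 mm up, mouth 100 mm across, closed by the lid. A brass tap sticks out along the tank's own -y, pipe axis 105 mm up, tap body under 16 mm in radius; its spout bends down 178 mm from the tank axis to 82 mm above the table.
- tap_lever (a joint): Tap lever's turn about its upright stem. 0 shut: lever across the pipe, pointing along the tank's own -x. 1.571 fully open: along the pipe, pointing along the tank's -y, away from the tank. Shutting turns it clockwise seen from above, to a hard stop. About 0.1 N m of friction: it stays where left. Starts more or less open.
- tap_stem (a point): Point on the lever's turning axis at the mid-height of its red sleeve: 140 mm from the tank axis along the tank's -y, 138 mm above the table. Its axes are the tank's and do not turn with the lever.
- tap_grip (a point): Centre of the lever's red sleeve (50 mm long, 14 mm wide, 15 mm high), 52 mm from the stem axis. Its own -x points outward along the lever; z up. The sleeve spans 22 to 72 mm from the stem axis.
- lid: Grey round lid, about 0.22 kg. Origin: centre of its plug's underside, z up. Plug 96 mm across, 14 mm high, hanging in the tank's mouth at any yaw; flange above it 120 mm across, resting on the rim, its top 20 mm over the origin. Two orange spring buttons stand on it on its own +y and -y side; each carries a catch that reaches under the mouth's 5.5 mm thick lip, 55.5 mm out from the axis.
- lid_grip (a point): Point on the lid's axis midway between the buttons, 34 mm above the lid's origin; axes as the lid's. The buttons' flat outer faces look along the lid's +y and -y, are 28 mm wide (along x), stand 20 to 47 mm above the lid's origin, 60 mm apart when out, 40 mm when fully in. A grey block 17 mm wide stands between them.
- button_a (a joint): How far the button on the lid's +y side is pushed in to the middle: 0 out (catch under the lip) to 0.010 m (stop, catch inside the plug). The catch is free of the lip beyond about 0.0075 m; with both free the lid lifts straight up. Spring 3 N out, 7 N fully in; springs out when let go.
- button_b (a joint): The same for the button on the lid's -y side.
- white_plate: White ceramic saucer, 164 mm across, rim 16 mm high, fixed to the table. Origin: centre of its underside; its well lies about 9 mm above the table and is about 100 mm across.
- sand_cup: Small round speckled sand-coloured pot, 67 mm across and 72 mm high, standing under the spout. Origin: centre of its underside. To be left alone.
- blue_pot: Small round blue pot, 82 mm across and 92 mm high, standing near the saucer. Origin: centre of its underside. To be left alone.
Mind the look-alikes: they are no part of the job. What is shaped like the white_plate but green is not meant. There is more than one size of the lid; the job needs the larger.

How it is judged:
By the outcome, as a careful person would: the job done as asked, in the order asked, and still so for the second after the job is handed in, with the robot touching nothing.
It also fails if it takes over 46 s, if anything falls off the work surface, if the arm or the gripper's body presses on something with over 40 N, if the wrist force passes 120 N, or if a joint passes its speed limit or range.

## Working session

There is one attempt and no reset: what is moved stays moved. The work goes in short steps, Python scripts to look and compute and a tool call to move; the robot and the scene stay as the last step left them, time stands still between calls to the robot, and variables do not carry over. Pictures are saved under pics/ and viewed, at most 10 in all, crops included, and the job is handed in when it is done.

Besides the shell and the picture viewer there is one more tool, called after ">>>" as name(argument=value, ...) on one line, values as JSON. jog_arm: Moves the arm, as the interface text tells. Its arguments: {"type":"object","properties":{"targets":{"type":"array","items":{"type":"object","properties":{"dx":{"type":"number"},"dy":{"type":"number"},"dz":{"type":"number"},"rx":{"type":"number"},"ry":{"type":"number"},"rz":{"type":"number"},"gripper":{"type":"number"}}}},"force":{"type":"number"}},"required":["targets"]}

```bash
mkdir -p pics
cat > h.py <<'E'
import numpy as np, cv2
from station import arm
def grab(n):
    f=arm.grab_frame(n); np.savez(f'{n}.npz',**f); return f
def load(n): return dict(np.load(f'{n}.npz'))
def pts(f):
    z=f['z_map']; v,u=np.mgrid[:z.shape[0],:z.shape[1]]
    c=np.stack([(u-f['cx'])/f['fx']*z,(v-f['cy'])/f['fy']*z,z],-1)
    V=f['view']; return (c-V[:3,3])@V[:3,:3]
E
python3 - <<'E'
from h import *
for n in ('scene','top'):
    f=grab(n); cv2.imwrite(f'pics/{n}0.png',cv2.cvtColor(f['frame'],cv2.COLOR_RGB2BGR))
    V=f['view']; print(n,-V[:3,:3].T@V[:3,3],f['fx'])
print(arm.get_state())
E
```

```text
scene [-0.07935351  0.88324089  0.87171164] 509.76229694177556
top [ 0.37546126 -0.01143395  1.13286938] 435.0275594814739
{'t': 0.1, 'q': array([-8.16936995e-01,  3.59354209e-01,  1.11344877e-02, -3.05679060e-04,
       -1.22404836e+00, -2.88112304e-01]), 'qd': array([ 0.00022959, -0.00292261,  0.00175241,  0.00230335, -0.00071101,
       -0.00135883]), 'joint_efforts': array([-1.32391517e-03, -5.84164917e+01,  2.93753725e+01,  7.01560959e+00,
        1.01236906e-02, -5.28119756e-05]), 'eef_pos': array([ 0.30294671, -0.60275731,  0.24768469]), 'ee_rot': array([ 3.14009990e+00, -1.42703911e-04, -2.67594961e+00]), 'force': array([ 0.55931278,  0.53719464, -0.2239474 ]), 'moment': array([-0.00149285, -0.02468343,  0.01037152]), 'gripper_force': 0.0, 'width': 0.08729386727446137}
```

View pics/scene0.png

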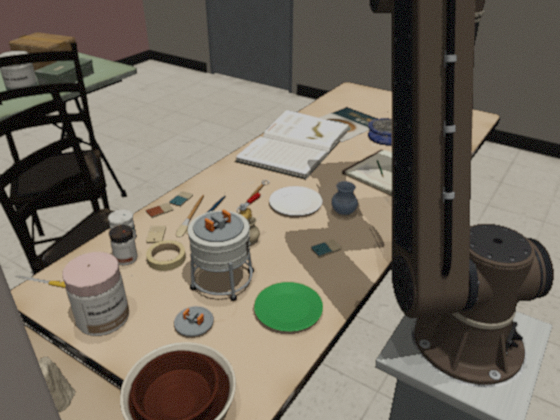

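View pics/top0.png

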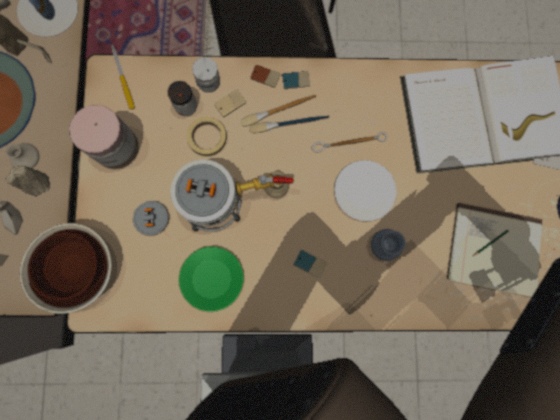

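Top view: the tank with the larger lid is at (205,192), its orange buttons at (193,187) and (211,189), and the red lever at (278,180). The cup is under the lever, the white saucer at (365,190) and the blue pot at (388,245). Possible mix-ups are the small lid at (150,217), the green saucer at (211,278) and the white book page at (445,120). I choose the lid on the tank and the white round saucer.

Run:
```python
from h import *
f=load('top'); P=pts(f); I=f['frame']; H=cv2.cvtColor(I,cv2.COLOR_RGB2HSV)
def rep(name,m,box):
    u0,v0,u1,v1=box; k=np.zeros(m.shape,bool); k[v0:v1,u0:u1]=1; k&=m&(f['z_map']>0)
    p=P[k]; 
    if len(p)==0: print(name,'none');return p
    v,u=np.nonzero(k); print(name,len(p),'px',u.mean().round(1),v.mean().round(1),'med',np.median(p,0).round(4),'min',p.min(0).round(3),'max',p.max(0).round(3)); return p
def circ(p):
    h=cv2.convexHull(p[:,:2].astype(np.float32)*1000)[:,0]; (c,r)=cv2.minEnclosingCircle(h); e=cv2.fitEllipse(h); print('  circ',np.round(c,1),round(r,1),'ell',np.round(e[0],1),np.round(e[1],1))
Z=P[...,2]; h,s,v=H[...,0],H[...,1],H[...,2]
org=(h>=5)&(h<=18)&(s>170)&(v>120)
red=((h<5)|(h>174))&(s>170)&(v>100)
for b in ((180,170,201,205),(201,170,225,205)): rep('orange',org&(Z>.18),b)
p=rep('lidtop',(Z>.163)&(Z<.19)&(s<80),(165,150,245,235)); circ(p)
p=rep('red',red&(Z>.1),(235,160,310,210)); 
if len(p):
    e=cv2.minAreaRect(p[:,:2].astype(np.float32)*1000); print(e, np.linalg.svd(p[:,:2]-p[:,:2].mean(0),full_matrices=False)[2][0])
brass=(h>15)&(h<32)&(s>130)&(v>90)
p=rep('pipe',brass&(Z>.09)&(Z<.13),(232,165,310,210))
p=rep('brass-hi',brass&(Z>.125),(232,165,310,210))
p=rep('plate',(Z>.005)&(Z<.03)&(s<60)&(v>130),(325,150,405,230)); circ(p)
p=rep('blue',(Z>.03)&(Z<.15),(365,220,415,270)); circ(p)
p=rep('cup',(Z>.05)&(Z<.085),(250,160,310,210)); circ(p)
cv2.imwrite('pics/crop.png',cv2.resize(cv2.cvtColor(I[145:240,130:310],cv2.COLOR_RGB2BGR),None,fx=4,fy=4,interpolation=cv2.INTER_CUBIC))
```

```text
orange 29 px 188.5 184.9 med [0.585  0.167  0.1974] min [0.573 0.163 0.192] max [0.596 0.17  0.2  ]
orange 36 px 211.7 189.6 med [0.5749 0.1153 0.1973] min [0.562 0.111 0.192] max [0.587 0.12  0.201]
lidtop 2730 px 201.8 190.8 med [0.5753 0.1402 0.1692] min [0.508 0.072 0.163] max [0.651 0.214 0.19 ]
  circ [580.1 142.7] 72.4 ell [580.  142.5] [143.1 143.7]
red 86 px 282.9 179.5 med [ 0.6108 -0.0419  0.1447] min [ 0.605 -0.063  0.139] max [ 0.618 -0.021  0.148]
((611.7703247070312, -41.83417510986328), (42.69407653808594, 12.319075584411621), 85.21434020996094) [-0.05075274 -0.99871125]
pipe 242 px 252.8 185.0 med [0.6042 0.0291 0.1128] min [ 0.585 -0.019  0.103] max [0.631 0.069 0.121]
brass-hi 2 px 268.5 183.0 med [ 0.6051 -0.008   0.1323] min [ 0.605 -0.028  0.131] max [0.605 0.012 0.134]
plate 2509 px 364.8 190.5 med [ 0.6143 -0.2632  0.0104] min [ 0.534 -0.344  0.005] max [ 0.695 -0.18   0.021]
  circ [ 614.1 -262.1] 82.4 ell [ 613.9 -261.9] [162.4 163.4]
blue 669 px 386.4 244.6 med [ 0.4652 -0.2955  0.0597] min [ 0.429 -0.339  0.031] max [ 0.509 -0.268  0.097]
  circ [ 468.6 -306.8] 40.3 ell [ 467.3 -304.5] [72.2 80.3]
cup 107 px 277.1 181.3 med [ 0.6171 -0.0294  0.0681] min [ 0.601 -0.049  0.051] max [ 0.649 -0.009  0.084]
  circ [624.5 -26.6] 24.9 ell [624.2 -26.9] [46.9 49.5]
```

View pics/crop.png

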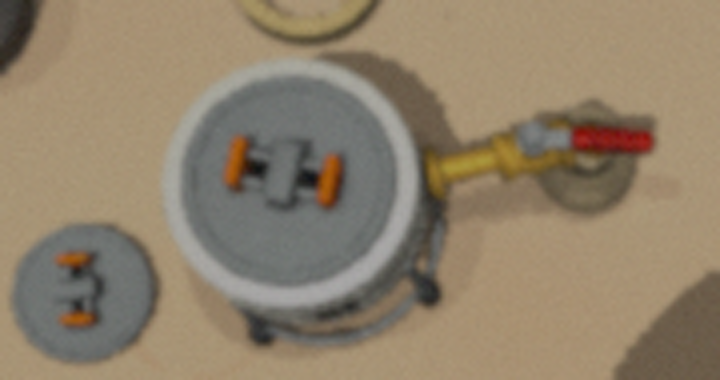

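Crop: the larger lid sits on the tank with orange buttons at crop (237,163) and (329,181). The lever is nearly open, red sleeve at (612,140), stem knob at (537,138). The small lid is at (85,290). I'll cross-check with the scene camera.

Run:
```python
from h import *
f=load('scene'); P=pts(f); H=cv2.cvtColor(f['frame'],cv2.COLOR_RGB2HSV); Z=P[...,2]; h,s,v=H[...,0],H[...,1],H[...,2]
def cc(m,n=8):
    k,l,st,c=cv2.connectedComponentsWithStats((m&(f['z_map']>0)).astype(np.uint8))
    for i in range(1,k):
        if st[i,4]>n: p=P[l==i]; print(st[i,4],c[i].round(),np.median(p,0).round(4),p.min(0).round(3),p.max(0).round(3))
print('orange');cc((h>=4)&(h<=18)&(s>150)&(v>90)&(Z>.165)&(Z<.22)&(abs(P[...,0]-.58)<.1))
print('red');cc(((h<5)|(h>174))&(s>150)&(v>70)&(Z>.1)&(Z<.16)&(abs(P[...,1]+.04)<.1))
m=(Z>.158)&(Z<.18)&(np.hypot(P[...,0]-.58,P[...,1]-.1425)<.09)
p=P[m]; print('tank top',cv2.fitEllipse(cv2.convexHull((p[:,:2]*1000).astype(np.float32))))
m=(Z>.003)&(Z<.025)&(s<60)&(v>130)&(np.hypot(P[...,0]-.614,P[...,1]+.262)<.1)
p=P[m]; print('plate',cv2.fitEllipse(cv2.convexHull((p[:,:2]*1000).astype(np.float32))))
# top: ray of stem knob at z~.148 and pipe direction
f=load('top');P=pts(f);V=f['view'];c=-V[:3,:3].T@V[:3,3]
for u,vv,z in((264.2,179.5,.150),(251,184.5,.112)):
    d=V[:3,:3].T@np.array([(u-f['cx'])/f['fx'],(vv-f['cy'])/f['fy'],1]); print((c+d*(z-c[2])/d[2]).round(4), P[int(vv+.5),int(u+.5)].round(4))
H=cv2.cvtColor(f['frame'],cv2.COLOR_RGB2HSV);h,s,v=H[...,0],H[...,1],H[...,2]
k=(h>15)&(h<32)&(s>130)&(v>90)&(P[...,2]>.09)&(P[...,2]<.13)&(P[...,1]<.06)&(P[...,1]>.02);p=P[k][:,:2];m=p.mean(0)
print('pipe mean',m,'dir',np.degrees(np.arctan2(*(m-[.580,.1425])[::-1])), cv2.fitLine((p*1000).astype(np.float32),cv2.DIST_L1,0,.01,.01).ravel())
```

```text
orange
41 [226. 215.] [0.5699 0.1217 0.1925] [0.562 0.117 0.176] [0.585 0.125 0.202]
65 [209. 224.] [0.5818 0.1722 0.1903] [0.573 0.15  0.177] [0.595 0.176 0.201]
red
53 [253. 198.] [ 0.6077 -0.0346  0.1448] [ 0.603 -0.061  0.137] [ 0.615 -0.014  0.151]
tank top ((580.43359375, 144.52532958984375), (143.62969970703125, 146.88607788085938), 45.46169662475586)
plate ((612.9003295898438, -256.1496276855469), (185.70626831054688, 194.44960021972656), 128.81509399414062)
[0.6093 0.0019 0.15  ] [0.6096 0.0024 0.1435]
[0.6058 0.0339 0.112 ] [0.6041 0.0338 0.1144]
pipe mean [0.60456906 0.03911598] dir -76.63172637015826 [ 3.5086715e-01 -9.3642527e-01  6.0717688e+02  3.1664040e+01]
```

```bash
cat > go.py <<'E'
import sys; from h import *
from scipy.spatial.transform import Rotation as R
def go(x,y,z,yaw):
    s=arm.get_state(); A=R.from_euler('xyz',s['ee_rot']); T=R.from_euler('xyz',[np.pi,0,np.radians(yaw)])
    print('d',(A.inv().apply(np.array([x,y,z])-s['eef_pos'])*1000).round(1),'r',(A.inv()*T).as_rotvec().round(4))
if __name__=='__main__': go(*map(float,sys.argv[1:5]))
E
python3 go.py .609 -.048 .215 -93
```

```text
d [-522.6  358.2   33.1] r [ 1.4000e-03  7.0000e-04 -1.0528e+00]
```

>>> jog_arm(targets=[{"dx": -30,"dy": 21,"dz": 2,"rz": -0.07,"gripper": 0.4},{"dx": -63,"dy": 43,"dz": 4,"rz": -0.14,"gripper": 0.4},{"dx": -96,"dy": 66,"dz": 6,"rz": -0.21,"gripper": 0.4},{"dx": -129,"dy": 88,"dz": 8,"rz": -0.28,"gripper": 0.4},{"dx": -162,"dy": 111,"dz": 10,"rz": -0.35,"gripper": 0.4},{"dx": -195,"dy": 134,"dz": 12,"rz": -0.42,"gripper": 0.4},{"dx": -228,"dy": 156,"dz": 14,"rz": -0.49,"gripper": 0.4},{"dx": -261,"dy": 179,"dz": 16,"rz": -0.56,"gripper": 0.4}])

```text
invalid input at $.targets[0]: expected keys dx, dy, dz, rx, ry, rz, gripper
```

```bash
python3 go.py .609 -.048 .215 -93; python3 -c "from h import *;print(arm.get_state())"
```

```text
d [-522.6  358.2   33.1] r [ 1.4000e-03  7.0000e-04 -1.0528e+00]
{'t': 0.1, 'q': array([-8.16936995e-01,  3.59354209e-01,  1.11344877e-02, -3.05679060e-04,
       -1.22404836e+00, -2.88112304e-01]), 'qd': array([ 0.00022959, -0.00292261,  0.00175241,  0.00230335, -0.00071101,
       -0.00135883]), 'joint_efforts': array([-1.32391517e-03, -5.84164917e+01,  2.93753725e+01,  7.01560959e+00,
        1.01236906e-02, -5.28119756e-05]), 'eef_pos': array([ 0.30294671, -0.60275731,  0.24768469]), 'ee_rot': array([ 3.14009990e+00, -1.42703911e-04, -2.67594961e+00]), 'force': array([ 0.55931278,  0.53719464, -0.2239474 ]), 'moment': array([-0.00149285, -0.02468343,  0.01037152]), 'gripper_force': 0.0, 'width': 0.08729386727446137}
```

All seven keys are required in every row.

>>> jog_arm(targets=[{"dx": -30,"dy": 21,"dz": 2,"rx": 0,"ry": 0,"rz": -0.07,"gripper": 0.4},{"dx": -63,"dy": 43,"dz": 4,"rx": 0,"ry": 0,"rz": -0.14,"gripper": 0.4},{"dx": -96,"dy": 66,"dz": 6,"rx": 0,"ry": 0,"rz": -0.21,"gripper": 0.4},{"dx": -129,"dy": 88,"dz": 8,"rx": 0,"ry": 0,"rz": -0.28,"gripper": 0.4},{"dx": -162,"dy": 111,"dz": 10,"rx": 0,"ry": 0,"rz": -0.35,"gripper": 0.4},{"dx": -195,"dy": 134,"dz": 12,"rx": 0,"ry": 0,"rz": -0.42,"gripper": 0.4},{"dx": -228,"dy": 156,"dz": 14,"rx": 0,"ry": 0,"rz": -0.49,"gripper": 0.4},{"dx": -261,"dy": 179,"dz": 16,"rx": 0,"ry": 0,"rz": -0.56,"gripper": 0.4}])

```text
t: 0.77
eef_pos: [0.4563, -0.3241, 0.2323]
ee_rot: [3.141, 0.0, -2.112]
force: [1.2, -0.4, 0.9]
width: 0.0527
gripper_force: 0.0
```

```bash
python3 go.py .609 -.048 .215 -93; python3 -c "from h import *;print(arm.get_state())"
```

```text
d [-315.3   11.5   17.3] r [ 3.000e-04  1.000e-04 -4.893e-01]
{'t': 0.7667, 'q': array([-2.67803658e-01,  1.81672329e-01, -2.69428769e-01, -1.06874242e-04,
       -1.11994100e+00, -2.73807948e-01]), 'qd': array([ 8.96066150e-01, -9.91250775e-02, -1.84042639e-01,  5.32874732e-04,
        8.78620660e-02, -5.66780871e-02]), 'joint_efforts': array([ -6.49832815, -44.04116392,  27.70908594,   6.5199843 ,
        -0.2823106 ,   0.11189795]), 'eef_pos': array([ 0.45633525, -0.32407013,  0.23233044]), 'ee_rot': array([ 3.14133003e+00,  2.61435696e-05, -2.11245452e+00]), 'force': array([ 1.18855708, -0.40171122,  0.92393313]), 'moment': array([-0.01159665, -0.07560073,  0.00450956]), 'gripper_force': 0.0, 'width': 0.052652324810775336}
```

>>> jog_arm(targets=[{"dx": -40,"dy": 1,"dz": 2,"rx": 0,"ry": 0,"rz": -0.07,"gripper": 0.4},{"dx": -80,"dy": 3,"dz": 4,"rx": 0,"ry": 0,"rz": -0.14,"gripper": 0.4},{"dx": -120,"dy": 5,"dz": 6,"rx": 0,"ry": 0,"rz": -0.21,"gripper": 0.4},{"dx": -160,"dy": 6,"dz": 8,"rx": 0,"ry": 0,"rz": -0.28,"gripper": 0.4},{"dx": -200,"dy": 8,"dz": 10,"rx": 0,"ry": 0,"rz": -0.35,"gripper": 0.4},{"dx": -240,"dy": 9,"dz": 12,"rx": 0,"ry": 0,"rz": -0.42,"gripper": 0.4},{"dx": -280,"dy": 10,"dz": 15,"rx": 0,"ry": 0,"rz": -0.46,"gripper": 0.4},{"dx": -315,"dy": 11.5,"dz": 17,"rx": 0,"ry": 0,"rz": -0.489,"gripper": 0.4}])

```text
t: 1.43
eef_pos: [0.6101, -0.0482, 0.2151]
ee_rot: [3.141, 0.0, -1.624]
force: [1.2, -1.1, -0.6]
width: 0.0526
gripper_force: 0.0
```

```bash
python3 go.py .609 -.048 .148 -93
python3 - <<'E'
from h import *
f=grab('scene'); cv2.imwrite('pics/s1.png',cv2.resize(cv2.cvtColor(f['frame'][120:330,140:400],cv2.COLOR_RGB2BGR),None,fx=3,fy=2.8))
E
```

```text
d [-0.2  1.  67.1] r [ 0.0005  0.     -0.0007]
```

View pics/s1.png

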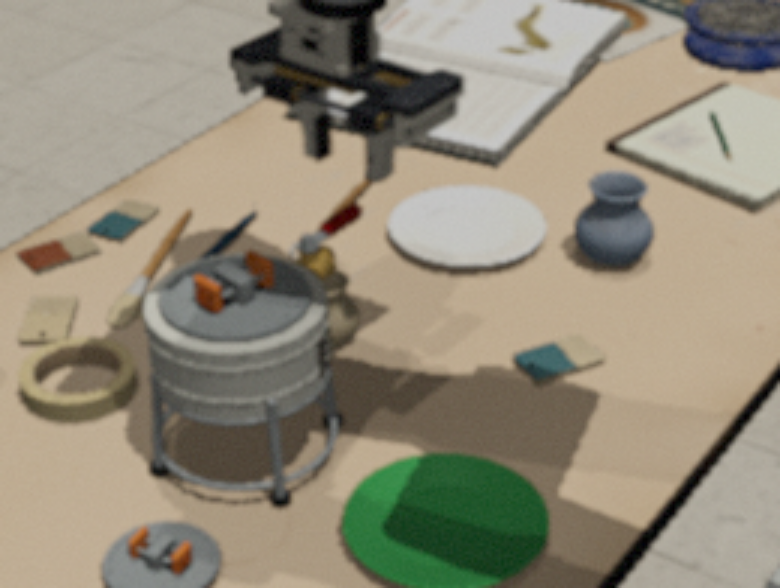

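The open gripper hangs over the red sleeve at (342,218), with its fingers at (315,135) and (378,155) straddling it, and the pot and saucer are clear. Next I go down and close gently.

>>> jog_arm(targets=[{"dx": 0,"dy": 0,"dz": 25,"rx": 0,"ry": 0,"rz": 0,"gripper": 0.4},{"dx": 0,"dy": 1,"dz": 50,"rx": 0,"ry": 0,"rz": 0,"gripper": 0.4},{"dx": 0,"dy": 1,"dz": 68,"rx": 0,"ry": 0,"rz": 0,"gripper": 0.4},{"dx": 0,"dy": 1,"dz": 68,"rx": 0,"ry": 0,"rz": 0,"gripper": 0.6},{"dx": 0,"dy": 1,"dz": 68,"rx": 0,"ry": 0,"rz": 0,"gripper": 0.75},{"dx": 0,"dy": 1,"dz": 68,"rx": 0,"ry": 0,"rz": 0,"gripper": 0.9},{"dx": 0,"dy": 1,"dz": 68,"rx": 0,"ry": 0,"rz": 0,"gripper": 0.95},{"dx": 0,"dy": 1,"dz": 68,"rx": 0,"ry": 0,"rz": 0,"gripper": 0.95}], force=8)

```text
t: 2.15
eef_pos: [0.6092, -0.0506, 0.1491]
ee_rot: [-3.139, 0.001, -1.627]
force: [-0.3, 0.9, 0.2]
width: 0.025
gripper_force: 0.0
```

Run:
```python
from h import *
s=arm.get_state(); print(s['eef_pos'],s['ee_rot'],s['force'],s['moment'],s['width'],s['gripper_force'])
# arc rows: stem S, rotate about S by -a from current yaw; in tool frame
psi=s['ee_rot'][2]; S=np.array([.6115,.0065]); p=s['eef_pos'][:2]; r=p-S; print('r',np.linalg.norm(r),np.degrees(np.arctan2(r[1],r[0])))
X=np.array([np.cos(psi),np.sin(psi)]);Y=np.array([np.sin(psi),-np.cos(psi)])
for a in range(5,81,5):
    c,t=np.cos(-np.radians(a)),np.sin(-np.radians(a)); q=np.array([[c,-t],[t,c]])@r-r
    print(a,'dx %.1f dy %.1f rz %.3f'%(q@X*1000,q@Y*1000,np.radians(a)))
```

```text
[ 0.60918594 -0.05056345  0.14906932] [-3.13922612e+00  5.12898050e-04 -1.62692976e+00] [-0.25478002  0.86902574  0.24176264] [-0.00959624  0.12426978  0.0077461 ] 0.024985445734762562 0.0
r 0.05711035463966938 -92.32221242940948
5 dx -0.1 dy 5.0 rz 0.087
10 dx -0.7 dy 9.9 rz 0.175
15 dx -1.7 dy 14.8 rz 0.262
20 dx -3.1 dy 19.6 rz 0.349
25 dx -5.0 dy 24.2 rz 0.436
30 dx -7.2 dy 28.7 rz 0.524
35 dx -9.8 dy 32.9 rz 0.611
40 dx -12.8 dy 36.9 rz 0.698
45 dx -16.1 dy 40.6 rz 0.785
50 dx -19.7 dy 44.1 rz 0.873
55 dx -23.6 dy 47.2 rz 0.960
60 dx -27.8 dy 49.9 rz 1.047
65 dx -32.2 dy 52.3 rz 1.134
70 dx -36.7 dy 54.2 rz 1.222
75 dx -41.5 dy 55.8 rz 1.309
80 dx -46.3 dy 57.0 rz 1.396
```

>>> jog_arm(targets=[{"dx": 0,"dy": 0,"dz": 0,"rx": 0,"ry": 0,"rz": 0,"gripper": 0.95},{"dx": 0,"dy": 0,"dz": 0,"rx": 0,"ry": 0,"rz": 0,"gripper": 0.95},{"dx": 0,"dy": 0,"dz": 0,"rx": 0,"ry": 0,"rz": 0,"gripper": 0.95},{"dx": 0,"dy": 5,"dz": 0,"rx": 0,"ry": 0,"rz": 0.087,"gripper": 0.95},{"dx": -0.7,"dy": 10,"dz": 0,"rx": 0,"ry": 0,"rz": 0.175,"gripper": 0.95},{"dx": -1.7,"dy": 14.8,"dz": 0,"rx": 0,"ry": 0,"rz": 0.262,"gripper": 0.95},{"dx": -3.1,"dy": 19.6,"dz": 0,"rx": 0,"ry": 0,"rz": 0.349,"gripper": 0.95},{"dx": -5,"dy": 24.2,"dz": 0,"rx": 0,"ry": 0,"rz": 0.436,"gripper": 0.95}])

```text
t: 2.82
eef_pos: [0.586, -0.0437, 0.1486]
ee_rot: [-3.139, 0.002, -2.067]
force: [3.3, 2.0, 3.3]
width: 0.014
gripper_force: 8.0
```

```bash
cat > arc.py <<'E'
from h import *
s=arm.get_state(); print(s['eef_pos'],s['ee_rot'],s['force'],s['moment'],s['width'],s['gripper_force'])
psi=s['ee_rot'][2]; S=np.array([.6115,.0065]); p=s['eef_pos'][:2]; r=p-S; print('r',np.linalg.norm(r),np.degrees(np.arctan2(r[1],r[0])),np.degrees(psi))
X=np.array([np.cos(psi),np.sin(psi)]);Y=np.array([np.sin(psi),-np.cos(psi)])
for a in range(6,61,6):
    c,t=np.cos(-np.radians(a)),np.sin(-np.radians(a)); q=np.array([[c,-t],[t,c]])@r-r
    print(a,'dx %.1f dy %.1f rz %.3f'%(q@X*1000,q@Y*1000,np.radians(a)))
E
python3 arc.py
```

```text
[ 0.58595491 -0.04368964  0.14864398] [-3.13862835e+00  2.41604404e-03 -2.06670305e+00] [3.29111142 2.00204632 3.26324271] [ 0.68905689 -1.28196676 -0.0294293 ] 0.013966331889703325 7.957421243190765
r 0.056316532417204385 -116.97478616066675 -118.41336246999812
6 dx -0.2 dy 5.9 rz 0.105
12 dx -0.9 dy 11.7 rz 0.209
18 dx -2.3 dy 17.5 rz 0.314
24 dx -4.3 dy 23.0 rz 0.419
30 dx -6.8 dy 28.3 rz 0.524
36 dx -9.9 dy 33.4 rz 0.628
42 dx -13.5 dy 38.0 rz 0.733
48 dx -17.6 dy 42.3 rz 0.838
54 dx -22.1 dy 46.1 rz 0.942
60 dx -26.9 dy 49.5 rz 1.047
```

Gripping well with low forces; 48° to go.

>>> jog_arm(targets=[{"dx": -0.2,"dy": 5.9,"dz": 0,"rx": 0,"ry": 0,"rz": 0.105,"gripper": 0.95},{"dx": -0.9,"dy": 11.7,"dz": 0,"rx": 0,"ry": 0,"rz": 0.209,"gripper": 0.95},{"dx": -2.3,"dy": 17.5,"dz": 0,"rx": 0,"ry": 0,"rz": 0.314,"gripper": 0.95},{"dx": -4.3,"dy": 23,"dz": 0,"rx": 0,"ry": 0,"rz": 0.419,"gripper": 0.95},{"dx": -6.8,"dy": 28.3,"dz": 0,"rx": 0,"ry": 0,"rz": 0.524,"gripper": 0.95},{"dx": -9.9,"dy": 33.4,"dz": 0,"rx": 0,"ry": 0,"rz": 0.628,"gripper": 0.95},{"dx": -13.5,"dy": 38,"dz": 0,"rx": 0,"ry": 0,"rz": 0.733,"gripper": 0.95},{"dx": -13.5,"dy": 38,"dz": 0,"rx": 0,"ry": 0,"rz": 0.733,"gripper": 0.95}])

```text
t: 3.48
eef_pos: [0.5592, -0.0125, 0.1486]
ee_rot: [3.141, 0.005, -2.801]
force: [4.6, 3.3, 1.9]
width: 0.0141
gripper_force: 8.0
```

```bash
python3 arc.py
```

```text
[ 0.55915856 -0.01254585  0.14863934] [ 3.14140139  0.00494817 -2.80123628] [4.64753353 3.29847607 1.87744614] [ 1.33825825 -1.29304839  0.04595369] 0.014131473839075868 7.991415113210678
r 0.055698929019383676 -160.00470825250733 -160.49901615621826
6 dx -0.3 dy 5.8 rz 0.105
12 dx -1.1 dy 11.6 rz 0.209
18 dx -2.6 dy 17.2 rz 0.314
24 dx -4.6 dy 22.7 rz 0.419
30 dx -7.2 dy 27.9 rz 0.524
36 dx -10.4 dy 32.8 rz 0.628
42 dx -14.0 dy 37.4 rz 0.733
48 dx -18.1 dy 41.5 rz 0.838
54 dx -22.6 dy 45.3 rz 0.942
60 dx -27.4 dy 48.5 rz 1.047
```

>>> jog_arm(targets=[{"dx": 0,"dy": 2,"dz": 0,"rx": 0,"ry": 0,"rz": 0.035,"gripper": 0.95},{"dx": -0.1,"dy": 4,"dz": 0,"rx": 0,"ry": 0,"rz": 0.07,"gripper": 0.95},{"dx": -0.3,"dy": 6,"dz": 0,"rx": 0,"ry": 0,"rz": 0.105,"gripper": 0.95},{"dx": -0.4,"dy": 7,"dz": 0,"rx": 0,"ry": 0,"rz": 0.122,"gripper": 0.95},{"dx": -0.5,"dy": 8,"dz": 0,"rx": 0,"ry": 0,"rz": 0.14,"gripper": 0.95},{"dx": -0.6,"dy": 9,"dz": 0,"rx": 0,"ry": 0,"rz": 0.14,"gripper": 0.95},{"dx": -0.6,"dy": 9,"dz": 0,"rx": 0,"ry": 0,"rz": 0.14,"gripper": 0.95},{"dx": -0.6,"dy": 9,"dz": 0,"rx": 0,"ry": 0,"rz": 0.14,"gripper": 0.95}])

```text
t: 4.15
eef_pos: [0.5572, -0.0063, 0.1487]
ee_rot: [-3.14, 0.004, -2.935]
force: [7.6, -5.8, -1.8]
width: 0.0144
gripper_force: 8.1
```

```bash
python3 arc.py | head -3
```

```text
[ 0.55722451 -0.00631837  0.14867688] [-3.1397316   0.00411857 -2.9345055 ] [ 7.56047204 -5.79851241 -1.79824515] [-2.27338892 -3.08117472  0.22285958] 0.01438651531429615 8.13327670097351
r 0.055768621019853845 -166.7118078406965 -168.13478007138582
6 dx -0.2 dy 5.8 rz 0.105
```

The stop seems reached: it moved 6.5 mm of the 9 commanded and the reaction reversed. One more small push to confirm, then open.

>>> jog_arm(targets=[{"dx": 0,"dy": 2,"dz": 0,"rx": 0,"ry": 0,"rz": 0,"gripper": 0.95},{"dx": 0,"dy": 3,"dz": 0,"rx": 0,"ry": 0,"rz": 0,"gripper": 0.95},{"dx": 0,"dy": 4,"dz": 0,"rx": 0,"ry": 0,"rz": 0,"gripper": 0.95},{"dx": 0,"dy": 4,"dz": 0,"rx": 0,"ry": 0,"rz": 0,"gripper": 0.95},{"dx": 0,"dy": 4,"dz": 0,"rx": 0,"ry": 0,"rz": 0,"gripper": 0.95},{"dx": 0,"dy": 4,"dz": 0,"rx": 0,"ry": 0,"rz": 0,"gripper": 0.95},{"dx": 0,"dy": 2,"dz": 0,"rx": 0,"ry": 0,"rz": 0,"gripper": 0.95},{"dx": 0,"dy": 0,"dz": 0,"rx": 0,"ry": 0,"rz": 0,"gripper": 0.95}])

```text
t: 4.82
eef_pos: [0.5573, -0.0066, 0.1486]
ee_rot: [-3.14, 0.004, -2.935]
force: [4.0, 3.0, 3.1]
width: 0.014
gripper_force: 8.1
```

```bash
python3 arc.py | head -2
```

```text
[ 0.55725932 -0.00656462  0.14859032] [-3.13990938  0.00414318 -2.93504811] [3.97494002 3.04138462 3.14122372] [ 1.29782928 -1.62303517  0.10854234] 0.014019747824465991 8.074314147233963
r 0.055791899589467384 -166.45747740746125 -168.16586950559437
```

>>> jog_arm(targets=[{"dx": 0,"dy": 0,"dz": 0,"rx": 0,"ry": 0,"rz": 0,"gripper": 0.7},{"dx": 0,"dy": 0,"dz": 0,"rx": 0,"ry": 0,"rz": 0,"gripper": 0.65},{"dx": 0,"dy": 0,"dz": 0,"rx": 0,"ry": 0,"rz": 0,"gripper": 0.65},{"dx": 0,"dy": 0,"dz": -25,"rx": 0,"ry": 0,"rz": 0,"gripper": 0.65},{"dx": 0,"dy": 0,"dz": -60,"rx": 0,"ry": 0,"rz": 0,"gripper": 0.5},{"dx": 0,"dy": 0,"dz": -95,"rx": 0,"ry": 0,"rz": 0,"gripper": 0},{"dx": 0,"dy": 0,"dz": -115,"rx": 0,"ry": 0,"rz": 0,"gripper": 0},{"dx": 0,"dy": 0,"dz": -115,"rx": 0,"ry": 0,"rz": 0,"gripper": 0}])

```text
t: 5.48
eef_pos: [0.5567, -0.0053, 0.2678]
ee_rot: [-3.141, 0.007, -2.935]
force: [1.1, 0.2, 0.2]
width: 0.0517
gripper_force: 0.0
```

```bash
python3 go.py .580 .1425 .262 169
python3 - <<'E'
from h import *
f=grab('top'); g=grab('scene')
a=cv2.resize(f['frame'][130:250,140:320],(720,480)); cv2.imwrite('pics/t2.png',cv2.cvtColor(a,cv2.COLOR_RGB2BGR))
for n,f in(('top',f),('scene',g)):
    P=pts(f);H=cv2.cvtColor(f['frame'],cv2.COLOR_RGB2HSV);h,s,v=H[...,0],H[...,1],H[...,2];Z=P[...,2]
    p=P[((h<5)|(h>174))&(s>150)&(v>70)&(Z>.12)&(Z<.16)&(abs(P[...,1])<.08)&(abs(P[...,0]-.58)<.08)]
    if len(p)>10: print(n,len(p),np.median(p,0).round(4),p.min(0).round(3),p.max(0).round(3),cv2.fitLine((p[:,:2]*1000).astype(np.float32),cv2.DIST_L1,0,.01,.01).ravel())
E
```

```text
d [-53.1 139.8   6.1] r [0.0012 0.0072 0.3988]
top 20 [ 0.5508 -0.0094  0.144 ] [ 0.546 -0.014  0.142] [ 0.555 -0.005  0.147] [ 8.3786511e-01  5.4587734e-01  5.5096539e+02 -8.3522749e+00]
scene 45 [5.619e-01 2.000e-04 1.440e-01] [ 0.544 -0.005  0.137] [0.586 0.006 0.15 ] [9.7554410e-01 2.1980372e-01 5.6573810e+02 1.0360987e+00]
```

View pics/t2.png

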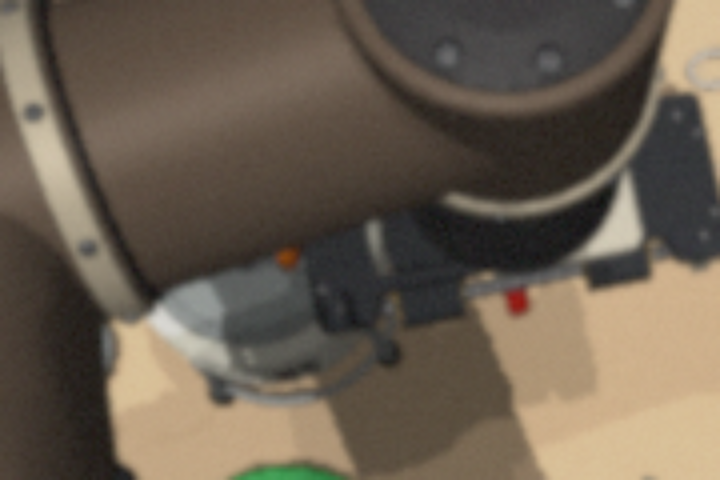

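Top view: mostly hidden by the arm, but the sleeve tip shows at (517,300). The scene fit gives the lever direction as about -167°, against a shut direction of about -166.6°, so the tap is shut. Now above the lid.

>>> jog_arm(targets=[{"dx": -8,"dy": 20,"dz": 1,"rx": 0,"ry": 0,"rz": 0.06,"gripper": 0},{"dx": -16,"dy": 45,"dz": 2,"rx": 0,"ry": 0,"rz": 0.13,"gripper": 0},{"dx": -26,"dy": 70,"dz": 3,"rx": 0,"ry": 0,"rz": 0.2,"gripper": 0},{"dx": -36,"dy": 95,"dz": 4,"rx": 0,"ry": 0,"rz": 0.27,"gripper": 0},{"dx": -46,"dy": 120,"dz": 5,"rx": 0,"ry": 0.003,"rz": 0.34,"gripper": 0},{"dx": -53,"dy": 140,"dz": 6,"rx": 0.001,"ry": 0.007,"rz": 0.39,"gripper": 0},{"dx": -53,"dy": 140,"dz": 6,"rx": 0.001,"ry": 0.007,"rz": 0.39,"gripper": 0},{"dx": -53,"dy": 140,"dz": 6,"rx": 0.001,"ry": 0.007,"rz": 0.39,"gripper": 0}])

```text
t: 6.25
eef_pos: [0.5773, 0.1431, 0.2544]
ee_rot: [-3.137, -0.01, 2.959]
force: [-0.1, -0.2, -0.5]
width: 0.087
gripper_force: 0.0
```

```bash
python3 go.py .580 .1425 .199 168.5
python3 - <<'E'
from h import *
print(arm.get_state()['width'])
f=grab('scene'); cv2.imwrite('pics/s3.png',cv2.resize(cv2.cvtColor(f['frame'][130:310,140:320],cv2.COLOR_RGB2BGR),(600,600),interpolation=cv2.INTER_CUBIC))
P=pts(f);H=cv2.cvtColor(f['frame'],cv2.COLOR_RGB2HSV);h,s,v=H[...,0],H[...,1],H[...,2];Z=P[...,2]
p=P[((h<5)|(h>174))&(s>150)&(v>70)&(Z>.12)&(Z<.16)&(abs(P[...,1])<.08)&(abs(P[...,0]-.58)<.08)]
print(len(p),p.mean(0)) if len(p) else 0
E
```

```text
d [-3.3  0.2 55.4] r [-0.0046 -0.0097  0.0186]
0.08704707327523915
67 [0.56429608 0.0006788  0.14326163]
```

View pics/s3.png

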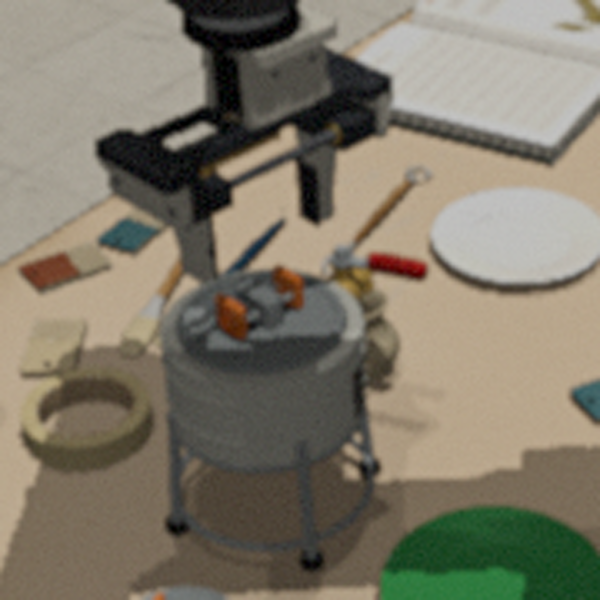

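The open gripper is above the larger lid: fingers at (200,250) and (317,190) line up with the orange buttons at (233,317) and (290,288). The lever at (397,266) lies across the pipe. Going down and pinching.

>>> jog_arm(targets=[{"dx": -3,"dy": 0,"dz": 15,"rx": -0.005,"ry": -0.01,"rz": 0.019,"gripper": 0},{"dx": -3.3,"dy": 0.2,"dz": 35,"rx": -0.005,"ry": -0.01,"rz": 0.019,"gripper": 0},{"dx": -3.3,"dy": 0.2,"dz": 50,"rx": -0.005,"ry": -0.01,"rz": 0.019,"gripper": 0},{"dx": -3.3,"dy": 0.2,"dz": 55,"rx": -0.005,"ry": -0.01,"rz": 0.019,"gripper": 0.1},{"dx": -3.3,"dy": 0.2,"dz": 55,"rx": -0.005,"ry": -0.01,"rz": 0.019,"gripper": 0.2},{"dx": -3.3,"dy": 0.2,"dz": 55,"rx": -0.005,"ry": -0.01,"rz": 0.019,"gripper": 0.26},{"dx": -3.3,"dy": 0.2,"dz": 55,"rx": -0.005,"ry": -0.01,"rz": 0.019,"gripper": 0.26},{"dx": -3.3,"dy": 0.2,"dz": 55,"rx": -0.005,"ry": -0.01,"rz": 0.019,"gripper": 0.26}], force=25)

```text
t: 6.97
eef_pos: [0.5816, 0.1418, 0.2027]
ee_rot: [3.138, 0.005, 2.938]
force: [-0.3, -0.2, -0.1]
width: 0.0657
gripper_force: 0.0
```

```bash
python3 go.py .580 .1425 .199 168.5
```

```text
d [1.7 0.4 3.7] r [ 0.0037  0.0047 -0.0025]
```

>>> jog_arm(targets=[{"dx": 1.5,"dy": 0.4,"dz": 3,"rx": 0.003,"ry": 0.004,"rz": 0,"gripper": 0.3},{"dx": 1.5,"dy": 0.4,"dz": 3,"rx": 0.003,"ry": 0.004,"rz": 0,"gripper": 0.34},{"dx": 1.5,"dy": 0.4,"dz": 3,"rx": 0.003,"ry": 0.004,"rz": 0,"gripper": 0.4},{"dx": 1.5,"dy": 0.4,"dz": 3,"rx": 0.003,"ry": 0.004,"rz": 0,"gripper": 0.5},{"dx": 1.5,"dy": 0.4,"dz": 3,"rx": 0.003,"ry": 0.004,"rz": 0,"gripper": 0.6},{"dx": 1.5,"dy": 0.4,"dz": 3,"rx": 0.003,"ry": 0.004,"rz": 0,"gripper": 0.65},{"dx": 1.5,"dy": 0.4,"dz": 3,"rx": 0.003,"ry": 0.004,"rz": 0,"gripper": 0.65},{"dx": 1.5,"dy": 0.4,"dz": 3,"rx": 0.003,"ry": 0.004,"rz": 0,"gripper": 0.65}], force=25)

```text
t: 7.63
eef_pos: [0.5798, 0.1425, 0.199]
ee_rot: [-3.141, -0.0, 2.939]
force: [-1.6, 0.3, 5.2]
width: 0.0385
gripper_force: 25.0
```

```bash
python3 -c "
from h import *;s=arm.get_state();print(s['eef_pos'],s['ee_rot'],s['force'],s['moment'],s['width'],s['gripper_force'])"
```

```text
[0.57981563 0.14247108 0.19899285] [-3.14143379e+00 -1.94600970e-04  2.93857107e+00] [-1.63997993  0.29506391  5.15452043] [ 0.03013646  0.73516583 -0.01404456] 0.038544282596166365 25.00031054019928
```

Both buttons are fully in (38.5 mm). Lifting slowly and straight up.

>>> jog_arm(targets=[{"dx": 0,"dy": 0,"dz": -1,"rx": 0,"ry": 0,"rz": 0,"gripper": 0.65},{"dx": 0,"dy": 0,"dz": -3,"rx": 0,"ry": 0,"rz": 0,"gripper": 0.65},{"dx": 0,"dy": 0,"dz": -5,"rx": 0,"ry": 0,"rz": 0,"gripper": 0.65},{"dx": 0,"dy": 0,"dz": -8,"rx": 0,"ry": 0,"rz": 0,"gripper": 0.65},{"dx": 0,"dy": 0,"dz": -11,"rx": 0,"ry": 0,"rz": 0,"gripper": 0.65},{"dx": 0,"dy": 0,"dz": -14,"rx": 0,"ry": 0,"rz": 0,"gripper": 0.65},{"dx": 0,"dy": 0,"dz": -14,"rx": 0,"ry": 0,"rz": 0,"gripper": 0.65},{"dx": 0,"dy": 0,"dz": -14,"rx": 0,"ry": 0,"rz": 0,"gripper": 0.65}])

```text
t: 8.3
eef_pos: [0.5798, 0.1425, 0.2128]
ee_rot: [3.142, -0.0, 2.938]
force: [0.6, -0.3, -2.5]
width: 0.0386
gripper_force: 25.0
```

```bash
python3 -c "
from h import *;s=arm.get_state();print(s['eef_pos'],s['ee_rot'],s['force'],s['moment'],s['width'],s['gripper_force'])"
```

```text
[0.57983159 0.14251976 0.21279288] [ 3.14153224e+00 -2.77097097e-04  2.93835114e+00] [ 0.58412156 -0.3394698  -2.47095445] [-0.03373967 -0.00833726  0.01052056] 0.038625999981547206 24.957084953784943
```

The lid hangs free: 2.5 N, matching its weight. Up and across.

>>> jog_arm(targets=[{"dx": 0,"dy": 0,"dz": -8,"rx": 0,"ry": 0,"rz": 0,"gripper": 0.65},{"dx": 0,"dy": 0,"dz": -20,"rx": 0,"ry": 0,"rz": 0,"gripper": 0.65},{"dx": 0,"dy": 0,"dz": -32,"rx": 0,"ry": 0,"rz": 0,"gripper": 0.65},{"dx": 0,"dy": 0,"dz": -44,"rx": 0,"ry": 0,"rz": 0,"gripper": 0.65},{"dx": 0,"dy": 0,"dz": -52,"rx": 0,"ry": 0,"rz": 0,"gripper": 0.65},{"dx": 0,"dy": 0,"dz": -56,"rx": 0,"ry": 0,"rz": 0,"gripper": 0.65},{"dx": 0,"dy": 0,"dz": -56,"rx": 0,"ry": 0,"rz": 0,"gripper": 0.65},{"dx": 0,"dy": 0,"dz": -56,"rx": 0,"ry": 0,"rz": 0,"gripper": 0.65}])

```text
t: 8.97
eef_pos: [0.5796, 0.1425, 0.2683]
ee_rot: [-3.141, -0.001, 2.938]
force: [-0.5, -0.1, -2.6]
width: 0.039
gripper_force: 25.0
```

```bash
python3 go.py .614 -.262 .268 168.5
```

```text
d [-1.154e+02 -3.892e+02  3.000e-01] r [-0.0002 -0.001  -0.0026]
```

>>> jog_arm(targets=[{"dx": -3,"dy": -10,"dz": 0,"rx": 0,"ry": 0,"rz": 0,"gripper": 0.65},{"dx": -9,"dy": -30,"dz": 0,"rx": 0,"ry": 0,"rz": 0,"gripper": 0.65},{"dx": -17,"dy": -57,"dz": 0,"rx": 0,"ry": 0,"rz": 0,"gripper": 0.65},{"dx": -26,"dy": -87,"dz": 0,"rx": 0,"ry": 0,"rz": 0,"gripper": 0.65},{"dx": -35,"dy": -117,"dz": 0,"rx": 0,"ry": 0,"rz": 0,"gripper": 0.65},{"dx": -43,"dy": -147,"dz": 0,"rx": 0,"ry": 0,"rz": 0,"gripper": 0.65},{"dx": -52,"dy": -177,"dz": 0,"rx": 0,"ry": 0,"rz": 0,"gripper": 0.65},{"dx": -61,"dy": -207,"dz": 0,"rx": 0,"ry": 0,"rz": 0,"gripper": 0.65}])

```text
t: 9.63
eef_pos: [0.5971, -0.0745, 0.2678]
ee_rot: [-3.141, -0.002, 2.938]
force: [-0.0, 0.5, -2.6]
width: 0.0389
gripper_force: 25.0
```

```bash
python3 go.py .614 -.262 .268 168.5
```

```text
d [ -54.3 -180.2   -0.2] r [-0.0007 -0.0019 -0.0025]
```

>>> jog_arm(targets=[{"dx": -9,"dy": -30,"dz": 0,"rx": 0,"ry": 0,"rz": 0,"gripper": 0.65},{"dx": -18,"dy": -60,"dz": 0,"rx": 0,"ry": 0,"rz": 0,"gripper": 0.65},{"dx": -27,"dy": -90,"dz": 0,"rx": 0,"ry": 0,"rz": 0,"gripper": 0.65},{"dx": -36,"dy": -120,"dz": 0,"rx": 0,"ry": 0,"rz": 0,"gripper": 0.65},{"dx": -44,"dy": -147,"dz": 0,"rx": 0,"ry": 0,"rz": 0,"gripper": 0.65},{"dx": -50,"dy": -166,"dz": 0,"rx": 0,"ry": 0,"rz": 0,"gripper": 0.65},{"dx": -53,"dy": -176,"dz": 0,"rx": 0,"ry": 0,"rz": 0,"gripper": 0.65},{"dx": -54,"dy": -180,"dz": 0,"rx": 0,"ry": 0,"rz": 0,"gripper": 0.65}])

```text
t: 10.3
eef_pos: [0.6136, -0.2617, 0.2673]
ee_rot: [-3.141, -0.003, 2.936]
force: [0.7, 0.1, -2.9]
width: 0.0385
gripper_force: 25.0
```

```bash
python3 go.py .614 -.262 .12 168.5;  python3 - <<'E'
from h import *
f=grab('scene'); c=f['frame'][60:270,200:410]; cv2.imwrite('pics/s4.png',cv2.resize(cv2.cvtColor(c,cv2.COLOR_RGB2BGR),(600,600),interpolation=cv2.INTER_CUBIC))
E
```

```text
d [-8.000e-01 -1.000e-01  1.473e+02] r [-0.0005 -0.0026 -0.0046]
```

View pics/s4.png

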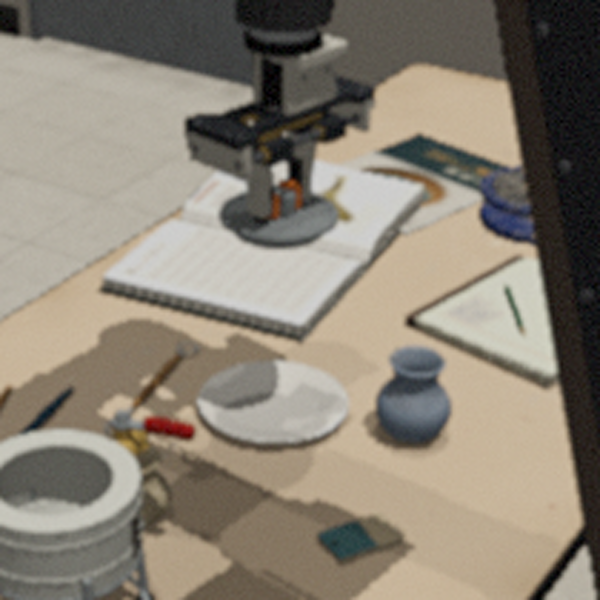

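The lid at (280,218) hangs level over the saucer (273,402), the pot at (413,400) is clear and the tank at (70,480) is open. I'll check the lid's offset from the TCP while moving down.

>>> jog_arm(targets=[{"dx": -0.8,"dy": 0,"dz": 15,"rx": 0,"ry": -0.0026,"rz": 0,"gripper": 0.65},{"dx": -0.8,"dy": 0,"dz": 45,"rx": 0,"ry": -0.0026,"rz": 0,"gripper": 0.65},{"dx": -0.8,"dy": 0,"dz": 80,"rx": 0,"ry": -0.0026,"rz": 0,"gripper": 0.65},{"dx": -0.8,"dy": 0,"dz": 115,"rx": 0,"ry": -0.0026,"rz": 0,"gripper": 0.65},{"dx": -0.8,"dy": 0,"dz": 135,"rx": 0,"ry": -0.0026,"rz": 0,"gripper": 0.65},{"dx": -0.8,"dy": 0,"dz": 147,"rx": 0,"ry": -0.0026,"rz": 0,"gripper": 0.65},{"dx": -0.8,"dy": 0,"dz": 147,"rx": 0,"ry": -0.0026,"rz": 0,"gripper": 0.65},{"dx": -0.8,"dy": 0,"dz": 147,"rx": 0,"ry": -0.0026,"rz": 0,"gripper": 0.65}])

```text
t: 11.02
eef_pos: [0.6154, -0.2595, 0.1221]
ee_rot: [-3.141, 0.002, 2.94]
force: [1.8, 0.5, -1.0]
width: 0.0383
gripper_force: 25.0
```

```bash
python3 go.py .614 -.262 .062 168.5;  python3 - <<'E'
from h import *
for n in('scene','top'):
    f=grab(n); P=pts(f); z=arm.get_state()['eef_pos'][2]-.027
    m=(abs(P[...,2]-z)<.006)&(np.hypot(P[...,0]-.614,P[...,1]+.262)<.075)
    p=P[m]; print(n,len(p),np.median(p[:,2]) if len(p) else 0)
    if len(p)>30:
        h=cv2.convexHull((p[:,:2]*1000).astype(np.float32))[:,0]; print(cv2.minEnclosingCircle(h),cv2.fitEllipse(h),h.min(0),h.max(0))
E
```

```text
d [ 1.  -2.7 60.1] r [-0.0008  0.0019 -0.0014]
scene 471 0.09548354170085147
((616.9502563476562, -256.6618347167969), 61.34825897216797) ((615.6652221679688, -256.62725830078125), (118.17333984375, 120.54468536376953), 168.36891174316406) [ 557.522  -317.4278] [ 678.2074  -195.31781]
top 653 0.0946237104574734
((615.9112548828125, -260.0690002441406), 60.12998962402344) ((610.7294311523438, -254.66551208496094), (102.09870910644531, 121.29353332519531), 143.60330200195312) [ 557.1535  -311.41586] [ 666.2795  -200.47043]
```

The lid is centred on the TCP within about 1 mm. Going down to just above the well.

>>> jog_arm(targets=[{"dx": 1,"dy": -2,"dz": 8,"rx": 0,"ry": 0.002,"rz": 0,"gripper": 0.65},{"dx": 1,"dy": -2.7,"dz": 22,"rx": 0,"ry": 0.002,"rz": 0,"gripper": 0.65},{"dx": 1,"dy": -2.7,"dz": 36,"rx": 0,"ry": 0.002,"rz": 0,"gripper": 0.65},{"dx": 1,"dy": -2.7,"dz": 48,"rx": 0,"ry": 0.002,"rz": 0,"gripper": 0.65},{"dx": 1,"dy": -2.7,"dz": 56,"rx": 0,"ry": 0.002,"rz": 0,"gripper": 0.65},{"dx": 1,"dy": -2.7,"dz": 59,"rx": 0,"ry": 0.002,"rz": 0,"gripper": 0.65},{"dx": 1,"dy": -2.7,"dz": 59,"rx": 0,"ry": 0.002,"rz": 0,"gripper": 0.65},{"dx": 1,"dy": -2.7,"dz": 59,"rx": 0,"ry": 0.002,"rz": 0,"gripper": 0.65}])

```text
t: 11.78
eef_pos: [0.614, -0.2626, 0.063]
ee_rot: [-3.141, 0.001, 2.939]
force: [0.2, 0.4, -2.5]
width: 0.0386
gripper_force: 25.0
```

```bash
python3 go.py .6137 -.262 .057 168.5
```

```text
d [0.4 0.6 6. ] r [-0.0006  0.0005 -0.0023]
```

>>> jog_arm(targets=[{"dx": 0.4,"dy": 0.6,"dz": 1,"rx": 0,"ry": 0,"rz": 0,"gripper": 0.65},{"dx": 0.4,"dy": 0.6,"dz": 2,"rx": 0,"ry": 0,"rz": 0,"gripper": 0.65},{"dx": 0.4,"dy": 0.6,"dz": 3,"rx": 0,"ry": 0,"rz": 0,"gripper": 0.65},{"dx": 0.4,"dy": 0.6,"dz": 4,"rx": 0,"ry": 0,"rz": 0,"gripper": 0.65},{"dx": 0.4,"dy": 0.6,"dz": 5,"rx": 0,"ry": 0,"rz": 0,"gripper": 0.65},{"dx": 0.4,"dy": 0.6,"dz": 6,"rx": 0,"ry": 0,"rz": 0,"gripper": 0.65},{"dx": 0.4,"dy": 0.6,"dz": 6,"rx": 0,"ry": 0,"rz": 0,"gripper": 0.65},{"dx": 0.4,"dy": 0.6,"dz": 6,"rx": 0,"ry": 0,"rz": 0,"gripper": 0.65}])

```text
t: 12.45
eef_pos: [0.6134, -0.2618, 0.0569]
ee_rot: [-3.141, 0.0, 2.939]
force: [-0.4, 1.0, 1.0]
width: 0.0389
gripper_force: 25.0
```

```bash
python3 go.py .6137 -.262 .057 168.5
```

```text
d [-0.3 -0.1 -0.1] r [-0.0004  0.0003 -0.0024]
```

Contact is starting (-2.5 to +1 N). A little further down to seat it, then release.

>>> jog_arm(targets=[{"dx": 0,"dy": 0,"dz": 0.5,"rx": 0,"ry": 0,"rz": 0,"gripper": 0.65},{"dx": 0,"dy": 0,"dz": 1,"rx": 0,"ry": 0,"rz": 0,"gripper": 0.65},{"dx": 0,"dy": 0,"dz": 1,"rx": 0,"ry": 0,"rz": 0,"gripper": 0.65},{"dx": 0,"dy": 0,"dz": 1,"rx": 0,"ry": 0,"rz": 0,"gripper": 0.65},{"dx": 0,"dy": 0,"dz": 1,"rx": 0,"ry": 0,"rz": 0,"gripper": 0.65},{"dx": 0,"dy": 0,"dz": 1,"rx": 0,"ry": 0,"rz": 0,"gripper": 0.65},{"dx": 0,"dy": 0,"dz": 1,"rx": 0,"ry": 0,"rz": 0,"gripper": 0.65},{"dx": 0,"dy": 0,"dz": 1,"rx": 0,"ry": 0,"rz": 0,"gripper": 0.65}])

```text
t: 13.12
eef_pos: [0.6135, -0.2618, 0.0566]
ee_rot: [-3.141, 0.001, 2.939]
force: [-3.0, 2.2, 6.6]
width: 0.0388
gripper_force: 25.0
```

```bash
python3 go.py .6137 -.262 .057 168.5
```

```text
d [-0.3 -0.1 -0.4] r [-0.0005  0.0006 -0.0021]
```

Seated firmly. Opening; the lid side has room for the fully open jaws.

>>> jog_arm(targets=[{"dx": 0,"dy": 0,"dz": 0.3,"rx": 0,"ry": 0,"rz": 0,"gripper": 0.5},{"dx": 0,"dy": 0,"dz": 0,"rx": 0,"ry": 0,"rz": 0,"gripper": 0.4},{"dx": 0,"dy": 0,"dz": 0,"rx": 0,"ry": 0,"rz": 0,"gripper": 0.3},{"dx": 0,"dy": 0,"dz": 0,"rx": 0,"ry": 0,"rz": 0,"gripper": 0.15},{"dx": 0,"dy": 0,"dz": 0,"rx": 0,"ry": 0,"rz": 0,"gripper": 0.05},{"dx": 0,"dy": 0,"dz": 0,"rx": 0,"ry": 0,"rz": 0,"gripper": 0.05},{"dx": 0,"dy": 0,"dz": 0,"rx": 0,"ry": 0,"rz": 0,"gripper": 0.05},{"dx": 0,"dy": 0,"dz": 0,"rx": 0,"ry": 0,"rz": 0,"gripper": 0.05}])

```text
t: 13.78
eef_pos: [0.6132, -0.2618, 0.0552]
ee_rot: [-3.141, -0.0, 2.938]
force: [-0.3, 0.9, -1.3]
width: 0.0816
gripper_force: 0.0
```

>>> jog_arm(targets=[{"dx": 0,"dy": 0,"dz": -5,"rx": 0,"ry": 0,"rz": 0,"gripper": 0.05},{"dx": 0,"dy": 0,"dz": -20,"rx": 0,"ry": 0,"rz": 0,"gripper": 0.05},{"dx": 0,"dy": 0,"dz": -45,"rx": 0,"ry": 0,"rz": 0,"gripper": 0.05},{"dx": 0,"dy": 0,"dz": -75,"rx": 0,"ry": 0,"rz": 0,"gripper": 0.05},{"dx": 0,"dy": 0,"dz": -105,"rx": 0,"ry": 0,"rz": 0,"gripper": 0.05},{"dx": 0,"dy": 0,"dz": -135,"rx": 0,"ry": 0,"rz": 0,"gripper": 0.05},{"dx": 0,"dy": 0,"dz": -165,"rx": 0,"ry": 0,"rz": 0,"gripper": 0.05},{"dx": 0,"dy": 0,"dz": -180,"rx": 0,"ry": 0,"rz": 0,"gripper": 0.05}])

```text
t: 14.45
eef_pos: [0.6145, -0.2623, 0.2406]
ee_rot: [-3.141, 0.005, 2.939]
force: [0.5, -0.5, 1.4]
width: 0.0831
gripper_force: 0.0
```

```bash
python3 go.py .45 -.42 .26 168.5
```

```text
d [ 129.2 -187.6  -19.9] r [-0.001   0.0054 -0.0021]
```

Swing the arm aside to see the result from the top.

>>> jog_arm(targets=[{"dx": 20,"dy": -29,"dz": -5,"rx": 0,"ry": 0,"rz": 0,"gripper": 0.05},{"dx": 40,"dy": -58,"dz": -10,"rx": 0,"ry": 0,"rz": 0,"gripper": 0.05},{"dx": 60,"dy": -87,"dz": -15,"rx": 0,"ry": 0,"rz": 0,"gripper": 0.05},{"dx": 80,"dy": -116,"dz": -20,"rx": 0,"ry": 0,"rz": 0,"gripper": 0.05},{"dx": 100,"dy": -145,"dz": -20,"rx": 0,"ry": 0,"rz": 0,"gripper": 0.05},{"dx": 118,"dy": -172,"dz": -20,"rx": 0,"ry": 0,"rz": 0,"gripper": 0.05},{"dx": 129,"dy": -188,"dz": -20,"rx": 0,"ry": 0,"rz": 0,"gripper": 0.05},{"dx": 129,"dy": -188,"dz": -20,"rx": 0,"ry": 0,"rz": 0,"gripper": 0.05}])

```text
t: 15.12
eef_pos: [0.4462, -0.422, 0.2563]
ee_rot: [-3.141, 0.0, 2.935]
force: [-1.1, 0.4, 1.0]
width: 0.0833
gripper_force: 0.0
```

Run:
```python
from h import *
f=grab('top'); grab('scene'); cv2.imwrite('pics/t5.png',cv2.resize(cv2.cvtColor(f['frame'][140:290,150:430],cv2.COLOR_RGB2BGR),(784,420)))
P=pts(f);Z=P[...,2];H=cv2.cvtColor(f['frame'],cv2.COLOR_RGB2HSV);h,s,v=H[...,0],H[...,1],H[...,2]
m=(Z>.022)&(Z<.04)&(np.hypot(P[...,0]-.614,P[...,1]+.262)<.075);p=P[m]
print(len(p),cv2.fitEllipse(cv2.convexHull((p[:,:2]*1000).astype(np.float32))), 'plane',np.linalg.lstsq(np.c_[p[:,:2]-[.614,-.262],np.ones(len(p))],p[:,2],rcond=None)[0])
p=P[((h<5)|(h>174))&(s>150)&(v>70)&(Z>.12)&(Z<.16)&(abs(P[...,1])<.08)]
print(len(p),p.mean(0),cv2.fitLine((p[:,:2]*1000).astype(np.float32),cv2.DIST_L1,0,.01,.01).ravel())
```

```text
1407 ((612.794189453125, -262.9837341308594), (118.92698669433594, 119.95755767822266), 179.290283203125) plane [ 0.00346819 -0.01735798  0.02802013]
87 [ 0.56809618 -0.00551455  0.14415581] [ 9.7615564e-01  2.1707189e-01  5.7130249e+02 -4.8533225e+00]
```

View pics/t5.png

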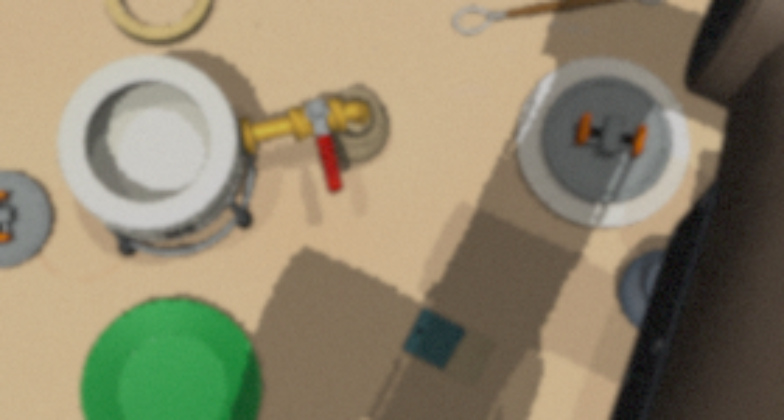

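The lid sits level and centred on the white saucer at (608,138), within 1.5 mm. The red lever at (330,163) lies across the pipe, the tank is open, and the cup and blue pot are in place. Handing in.

```bash
python3 -c "from station import arm;print(arm.job_done())"
```

```text
the job is handed in; nothing more can be done
None
```

The tap is shut and the lid came off with both buttons pinched. It now sits right way up in the middle of the white saucer, about 1.5 mm off centre. The cup and blue pot were left where they stood, and the job was handed in at about 15 s; no verdict came back.

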